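# Put away after lunch

### The job

Clear away after lunch. Lay the fork that is out on the worktop in the long wooden tray with the other fork and the teaspoon in the short tray with the other teaspoon, stand the salt mill upright in the free well of the dark wooden stand beside the pepper mill, and push the empty can right through the sprung flap of the recycling caddy so that it lies inside. Do not shift or knock over the pepper mill or the espresso cup.

Things in the scene. Friction and masses are not known exactly. Their poses are not given: they have to be found in the camera images.
- fork: steel fork lying alone on the worktop, 206 x 28 x 14 mm (another fork lies in the long tray: leave that one). Origin: centre of its underside; x along its length, z up. Grasp it across y at mid-length, where the handle is 10 mm wide and its top 14 mm up (solid beneath).
- teaspoon: steel teaspoon lying alone on the worktop, 134 x 28 x 10 mm (another lies in the short tray: leave that one). Origin: centre of its underside; x along its length, z up. Grasp it across y at mid-length, where the handle is 10 mm wide and its top 10 mm up (solid beneath).
- salt_mill: round salt mill with grey cap and white salt in clear glass, standing; 44 mm diameter up to 74 mm height, cap 34 mm diameter, 90 mm high in all. Origin: centre of its underside; z up along its axis.
- can: small empty drink can, red with a white band and bare metal ends, standing; 53 mm diameter, 90 mm high, about 40 g. Origin: the middle of the can, 45 mm above its underside; z up along its axis.
- fork_tray: long light-wood cutlery tray, fixed, outside 240 x 100 x 34 mm, walls and floor 4 mm, inside 232 x 92 mm. Another fork lies in it along the +y side, its centre line 30 mm from the tray's centre line. Origin: centre of the underside; x along its length, z up.
- teaspoon_tray: short light-wood cutlery tray, fixed, outside 168 x 100 x 34 mm, walls and floor 4 mm, inside 160 x 92 mm. Another teaspoon lies in it along the +y side, its centre line 30 mm from the tray's centre line. Origin: centre of the underside; x along its length, z up.
- cruet_stand: dark wooden block, fixed, 70 (x) x 132 (y) x 18 mm, with two round wells of 56 mm diameter whose floor is 8 mm above the underside, centred at y = +31 mm (the pepper mill stands in it) and y = -31 mm (free). Origin: centre of the underside, z up.
- pepper_mill: round pepper mill, like the salt mill (44 mm diameter, 90 mm high) but with dark filling, standing loose in one well of the stand; must stay. Origin: centre of its underside; z up.
- caddy: recycling caddy, fixed: grey box 130 (x) x 136 (y) mm, green lid, top 190 mm up, floor 4 mm up. Centred in the lid an 82 x 86 mm opening with a sprung steel flap hinged on its +x edge; pushed down (under 2 N) it swings inside, then shuts. Let go half-way, the light can often stays caught; pressed with shut fingers until its top is 40 mm below the lid, it drops. Origin: centre of the underside, z up.
- espresso_cup: white espresso cup with handle, 64 x 88 x 54 mm, standing on the worktop; must stay. Origin: centre of its bounding box's underside; z up, handle to -y.

How it is judged:
At the end, for the whole second after the job is handed in: Fork flat inside the long tray and teaspoon flat inside the short one; salt mill upright (0.1 rad) on the floor of the free well; can inside the caddy, its middle less than 100 mm above the caddy's underside; pepper mill upright in its well; all at rest (x of fork in the frame of fork_tray between -0.016 and 0.016 m and y of fork in the frame of fork_tray between -0.042 and 0.042 m and z of fork in the frame of fork_tray between 0 and 0.027 m and angle between the x axis of fork and the x axis of fork_tray, either way round below 0.3 rad and angle between each of fork, teaspoon's own z axis and vertical below 0.35 rad and x of teaspoon in the frame of teaspoon_tray between -0.018 and 0.018 m and y of teaspoon in the frame of teaspoon_tray between -0.042 and 0.042 m and z of teaspoon in the frame of teaspoon_tray between 0 and 0.027 m and angle between the x axis of teaspoon and the x axis of teaspoon_tray, either way round below 0.3 rad and x of salt_mill in the frame of cruet_stand between -0.009 and 0.009 m and y of salt_mill in the frame of cruet_stand between -0.04 and -0.022 m and z of salt_mill in the frame of cruet_stand between 0.004 and 0.012 m and angle between each of salt_mill, pepper_mill's own z axis and vertical below 0.1 rad and x of can in the frame of caddy between -0.062 and 0.062 m and y of can in the frame of caddy between -0.065 and 0.065 m and z of can in the frame of caddy between 0 and 0.1 m and linear speed of each of fork, teaspoon, salt_mill, can below 0.02 m/s); the robot touches nothing.
It fails at once if the pepper mill is knocked over or shifted more than 20 mm (distance of pepper_mill from where it was at the start of the episode above 0.02 m or angle between pepper_mill's own z axis and vertical above 0.35 rad).
It fails at once if the espresso cup is shifted more than 20 mm or tipped (distance of espresso_cup from where it was at the start of the episode above 0.02 m or angle between espresso_cup's own z axis and vertical above 0.35 rad).
It also fails if it takes over 99 s, if anything falls off the work surface, if the arm or the gripper's body presses on something with over 40 N, if the wrist force passes 120 N, or if a joint passes its speed limit or range.

### The arm

A 7-joint arm with a two-finger parallel gripper is mounted at the origin on a cart in front of the work surface, level with it; the furniture and walls round the work are solid. World frame = base frame: x ahead of the robot, y to its left, z up, the work surface at z = 0. Lengths are in m, angles in rad, forces in N, time in s.
With the tool pointing down it reaches from about 0.35 to 0.9 m from the base axis. Payload 8.1 kg.
Tool frame: the origin (TCP) lies at the very end of the fingers, on their centre line; the grasp point (between the pads) lies 19 mm behind it (arm.tcp_to_grasp is the z of the grasp point in the tool frame, in m); z points along the fingers, y is the line along which they close (so a half turn about z gives the same grasp; the last joint's range is limited). The gripper opens to 92 mm and grips with 3 to 60 N. Pads are 19 mm wide; open, the fingers measure 130 mm over their backs; the gripper's body (75 mm by 190 mm) begins 47 mm behind the grasp point.
Start: joints at [1.176, 0.434, 0.025, 1.573, -0.012, 1.134, -0.075], TCP at [0.18, -0.599, 0.227] pointing down, gripper open.
Joint ranges: [-2.62, 2.62], [-0.44, 2.09], [-1.27, 1.32], [0.08, 2.57], [-1.32, 4.46], [0.12, 2], [-2.74, 2.74]. Speed limits (rad/s): [2.22, 2.22, 3.01, 3.01, 3.14, 3.14, 3.14].

### API

Orientations are given as a rotation vector (axis times angle).
In Python, from cell import readout, vision, sign_off, arm gives the robot as it stands. The module is installed in compiled form; this text tells all that it offers.
- The arm moves only by the shell command python3 -m creep 'ROWS' [FORCE]. ROWS is JSON, a list of rows, each a list of 5 numbers: the shift along the tool's x, y, z in units of 4 cm (1.0 is 4 cm), then the turn about the tool's z in units of 4 degrees (1.0 is 4 degrees), then the opening, from 0 (shut) to 1 (fully open). A call has 1 to 12 rows; each row shifts and turns the commanded pose from where the row before left it, along the tool's axes as they then stand; what a row does not reach is not made up. A row lasts 1/8 s, in which the tool goes at most 62.5 mm and 10.7 degrees, less where a joint would pass 70% of its speed; a pose out of reach is approached as far as the arm can. A call with a number of a shift or a turn outside -1 to 1 is refused whole. A call with a gripper value outside its range is refused whole. The fingers move at their own pace and stop on an object; FORCE is the grip in N (left out, the last holds). Time passes only in rows, so rows that do not move let the fingers close. It gives the time, the measured TCP pose, the force, the opening and the grip force at its end, in the units of the state.
- readout.observe(): the state, without advancing time (a new reading comes with each control period).
- vision.get_image(name): name is "side" or "top" or "wrist"; returns a dict with "pixels" (400x640x3 uint8, blue, green, red), "z_map" (400x640 float32, m along the optical axis (not along the pixel's ray), 0 where there is no reading), "camera_matrix" (3x3 intrinsics, pixels), "k1" (the pictures are not rectified: a ray, as slopes to the right and down, at radius r is drawn at 1 + k1 r^2 times it, then the intrinsics apply), "position" and "rotation" of the camera in the world. Camera axes: x right, y up, looking along -z (the intrinsics and any distortion apply to the point x, -y, -z); pixel columns grow to the right and rows downward; lengths in m; the calibration is good to about 2 mm. A picture is of the moment at which its call begins.
- sign_off(): hands the job in; it is judged then, once.
The state is a dict: "clock": time; "joints": joint angles; "dq": joint speeds; "joint_efforts": joint torques, N m; "position": TCP position; "ee_rot": TCP orientation; "force": force on the tool from outside, world axes, zero at the start; "ft_torque": the same for the moment, N m; "width": opening from 0.0 (shut) to 1.0 (fully open); "gripper_force": force on a finger pad.
Only numpy, scipy, OpenCV 4.12 (cv2) and the standard library are available. Lean on these libraries where they do the work, as an engineer would, in place of code of your own. Each camera call takes 0.05 s, during which the arm holds its last target. There are 200 camera calls.

## Working session

There is one attempt and no reset: what is moved stays moved. The work goes in short steps, Python scripts to look and compute and a shell command to move; the robot and the scene stay as the last step left them, time stands still between calls to the robot, and variables do not carry over. Pictures are saved under pics/ and viewed, at most 14 in all, crops included, and the job is handed in when it is done.

```bash
mkdir -p pics
cat > h.py <<'E'
import numpy as np, cv2
from cell import readout, vision
from scipy.spatial.transform import Rotation as R
def cloud(im):
    K=np.array(im["camera_matrix"]);k=float(im["k1"]);z=im["z_map"]
    h,w=z.shape;u,v=np.meshgrid(np.arange(w),np.arange(h))
    pts=np.stack([u,v],-1).reshape(-1,1,2).astype(np.float64)
    n=cv2.undistortPoints(pts,K,np.array([k,0,0,0,0.])).reshape(h,w,2)
    P=np.stack([n[...,0]*z,-n[...,1]*z,-z],-1)
    Rm=np.array(im["rotation"]); 
    if Rm.size==3: Rm=R.from_rotvec(Rm).as_matrix()
    W=P@Rm.T+np.array(im["position"]); W[z==0]=np.nan
    return W
def st():
    s=readout.observe();print(s["clock"],np.round(s["position"],4),np.round(s["ee_rot"],3),"w",s["width"],"g",s["gripper_force"],"F",np.round(s["force"],1),"j",np.round(s["joints"],2))
    return s
E
python3 - <<'E'
from h import *
st()
for n in["top","side"]:
    im=vision.get_image(n);cv2.imwrite(f"pics/{n}0.png",im["pixels"]);np.savez(f"{n}0.npz",W=cloud(im),p=im["pixels"])
    print(n,im["camera_matrix"],im["k1"],im["position"],im["rotation"])
E
```

```text
0.0 [ 0.1796 -0.5981  0.226 ] [-3.107e+00 -4.560e-01  1.000e-03] w 1.0022398457206978 g 0.0 F [ 0.8  0.4 -0.1] j [ 1.18  0.44  0.03  1.57 -0.01  1.13 -0.08]
top [[407.08242527   0.         319.97227732]
 [  0.         407.08242527 197.29504819]
 [  0.           0.           1.        ]] 0.0010330160576483992 [0.26587659 0.0578357  1.28336737] [ 0.14045471 -0.16633112 -1.59404902]
side [[389.56523104   0.         320.13896875]
 [  0.         389.56523104 197.05407539]
 [  0.           0.           1.        ]] 0.018789156852797483 [ 0.46045671 -0.90531261  0.48291585] [ 1.17304936 -0.03906042 -0.06888311]
```

View pics/top0.png

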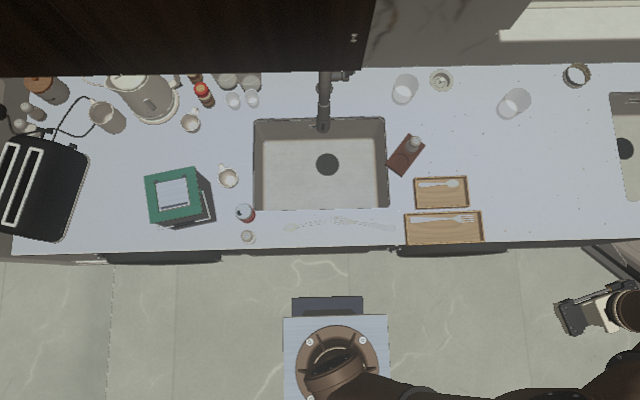

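View pics/side0.png

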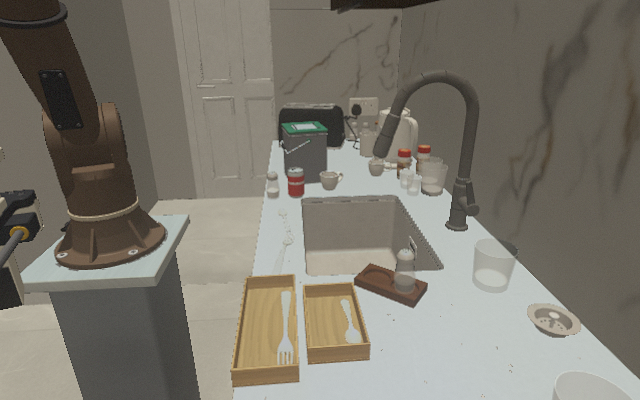

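The top view shows the caddy (175,195), cup (228,176), can (245,213), salt mill (248,237), loose cutlery (285–395,222), stand (405,155), short tray (441,192) and long tray (443,227). The side view confirms this. Next I'll zoom in and measure.

Run:
```python
from h import *
d=np.load("top0.npz");W=d["W"];p=d["p"]
def fmt(a):return np.round(a,3)
for u,v in[(300,225),(350,222),(443,190),(420,222),(175,195),(245,212),(247,235),(228,178),(412,146),(398,165),(355,235)]:print((u,v),fmt(W[v,u]))
c=cv2.resize(p[200:250,270:400],None,fx=6,fy=6,interpolation=cv2.INTER_CUBIC)
z=np.nan_to_num(W[200:250,270:400,2]);zz=cv2.resize(cv2.applyColorMap(np.clip(z*1000*10+30,0,255).astype(np.uint8),2),None,fx=6,fy=6,interpolation=0)
cv2.imwrite("pics/c1.png",cv2.resize(np.vstack([c,zz]),None,fx=1,fy=1))
# trays: rim points, minAreaRect
def rect(u0,v0,u1,v1,zl,zh):
    S=W[v0:v1,u0:u1].reshape(-1,3);S=S[(S[:,2]>zl)&(S[:,2]<zh)]
    r=cv2.minAreaRect(S[:,:2].astype(np.float32)*1000);print(zl,len(S),np.round(r[0],1),np.round(r[1],1),round(r[2],1),fmt(np.median(S,0)))
rect(395,205,492,250,.025,.045);rect(408,170,475,212,.025,.045);rect(380,128,430,180,.012,.022)
rect(135,160,220,230,.18,.2);rect(230,200,258,225,.08,.1);rect(236,226,258,245,.08,.1);rect(400,130,430,160,.07,.11);rect(212,160,240,190,.03,.06)
```

```text
(300, 225) [0.43  0.099 0.01 ]
(350, 222) [ 0.435 -0.059  0.007]
(443, 190) [ 0.531 -0.365  0.003]
(420, 222) [ 0.428 -0.281  0.01 ]
(175, 195) [0.499 0.432 0.188]
(245, 212) [0.463 0.259 0.085]
(247, 235) [0.394 0.252 0.088]
(228, 178) [0.587 0.326 0.011]
(412, 146) [ 0.659 -0.257  0.075]
(398, 165) [ 0.618 -0.224  0.006]
(355, 235) [ 0.394 -0.074 -0.004]
0.025 436 [ 418.5 -348.4] [123.  244.3] 0.7 [ 0.44  -0.358  0.032]
0.025 306 [ 512.9 -356.3] [117.5 181.2] 0.5 [ 0.512 -0.362  0.032]
0.012 393 [ 628.8 -272. ] [137.7 136.5] 50.5 [ 0.644 -0.242  0.017]
0.18 2496 [501.8 441.9] [136.8 142.9] 10.4 [0.501 0.442 0.188]
0.08 217 [466.4 265.7] [47.2 46.7] 21.1 [0.466 0.267 0.086]
0.08 83 [394.1 256.7] [29.8 29.5] 13.1 [0.394 0.257 0.085]
0.07 110 [ 671.2 -263.2] [31.3 34.8] 3.8 [ 0.668 -0.261  0.091]
0.03 179 [582.7 327.1] [76.9 61.4] 63.1 [0.593 0.333 0.05 ]
```

View pics/c1.png

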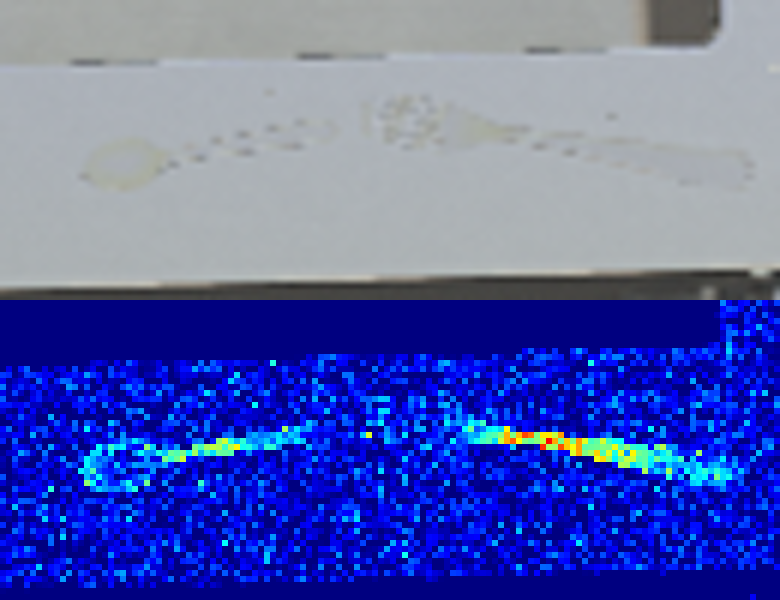

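The loose teaspoon lies in the crop from (82,165) to (338,127), with its bowl to the left. The fork runs from (365,118) to (755,170), tines to the left. Now I'll refine the trays, the stand and the obstacles.

Run:
```python
from h import *
d=np.load("top0.npz");W=d["W"];p=d["p"]
im=vision.get_image("top");K=im["camera_matrix"];Rm=R.from_rotvec(im["rotation"]).as_matrix();P0=np.array(im["position"])
def px2w(u,v,z):
    n=cv2.undistortPoints(np.array([[[u,v]]],float),np.array(K),np.array([im["k1"],0,0,0,0.]))[0,0]
    r=Rm@np.array([n[0],-n[1],-1]);t=(z-P0[2])/r[2];return (P0+t*r)[:2]
def c(u,v):return 270+(u+.5)/6-.5,200+(v+.5)/6-.5
for n,a,m,b,z in[("spoon",(122,163),(210,147),(335,127),.007),("fork",(400,120),(560,142),(750,169),.01)]:
    A,M,B=[px2w(*c(*q),z) for q in(a,m,b)];print(n,M,"yaw of axis",np.degrees(np.arctan2(*(A-B)[::-1])))
# refine by height-weighted pixels
for n,u0,u1,cen in[("spoon",282,327,None),("fork",330,397,None)]:
    S=W[215:232,u0:u1].reshape(-1,3);S=S[S[:,2]>.006];C=S[:,:2].mean(0);l=cv2.fitLine(S[:,:2].astype(np.float32),cv2.DIST_HUBER,0,.01,.01).ravel();print(n,len(S),l,np.degrees(np.arctan2(l[1],l[0])),S[:,1].min(),S[:,1].max())
# walls above z .1 near sink, tall things
m=(W[...,2]>.12)&(W[...,0]>.35)&(W[...,1]>-.6)&(W[...,1]<.35)&(W[...,0]<.8)
print("tall",m.sum(),np.nanmin(W[m],0),np.nanmax(W[m],0)) if m.any() else print("none")
cv2.imwrite("pics/c2.png",cv2.resize(p[125:255,380:500],None,fx=4.6,fy=4.6,interpolation=cv2.INTER_CUBIC))
```

```text
spoon [0.43238306 0.08410462] yaw of axis 98.03699408550412
fork [ 0.42941822 -0.09982064] yaw of axis 80.34195784872475
spoon 53 [ 0.12328526 -0.99237126  0.42969033  0.09752627] -82.91825 0.03835054842213806 0.15226305909211652
fork 118 [ 0.17305544  0.9849121   0.4258889  -0.11419825] 80.03448 -0.18797386145379258 0.0007838879431486326
tall 18656 [ 0.6434225  -0.0390695   0.20467087] [0.75113489 0.3499988  0.78678349]
```

View pics/c2.png

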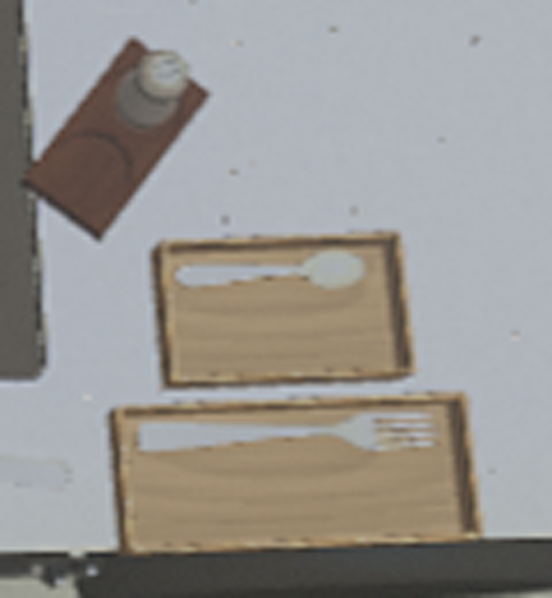

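The crop shows the stand with its free well at lower left (90,165) and the pepper mill at (150,95). The trays' spare halves are the lower sides; their rim corners are read off for fitting.

Run:
```python
from h import *
im=vision.get_image("top");K=im["camera_matrix"];Rm=R.from_rotvec(im["rotation"]).as_matrix();P0=np.array(im["position"])
def px2w(u,v,z):
    n=cv2.undistortPoints(np.array([[[u,v]]],float),np.array(K),np.array([im["k1"],0,0,0,0.]))[0,0]
    r=Rm@np.array([n[0],-n[1],-1]);t=(z-P0[2])/r[2];return (P0+t*r)[:2]
def c(u,v):return 380+(u+.5)/4.6-.5,125+(v+.5)/4.6-.5
for n,z,q in[("short",.034,[(155,243),(399,234),(412,375),(167,386)]),("long",.034,[(113,408),(465,394),(481,537),(122,550)]),("stand",.018,[(25,182),(133,40),(210,95),(100,238)])]:
    w=np.array([px2w(*c(*a),z) for a in q]);e=np.roll(w,-1,0)-w
    print(n,w.mean(0).round(4),np.linalg.norm(e,axis=1).round(3),np.degrees(np.arctan2(e[:,1],e[:,0])).round(1))
s=st();print(R.from_rotvec(s["ee_rot"]).as_matrix().round(3))
W=np.load("top0.npz")["W"]
m=(W[...,2]>.15)&(W[...,0]>.6)&(W[...,1]>-.1)&(W[...,1]<.15)&(W[...,0]<.76)&(W[...,2]<.45)
print("tap",m.sum(),np.nanmin(W[m],0),np.nanmax(W[m],0))
```

```text
short [ 0.519  -0.3488] [0.17  0.099 0.168 0.1  ] [-89.4 179.4  91.    0.4]
long [ 0.4071 -0.3471] [0.24  0.097 0.242 0.096] [ -89.3 -179.8   90.4   -0.4]
stand [ 0.6484 -0.2472] [0.132 0.067 0.133 0.065] [ -39.1 -129.3  140.1   50.1]
0.2 [ 0.1796 -0.5983  0.2262] [-3.107 -0.456  0.   ] w 0.9998429489260185 g 0.0 F [ 0.1 -0.8 -0. ] j [ 1.18  0.43  0.03  1.57 -0.01  1.13 -0.08]
[[ 0.958  0.288 -0.   ]
 [ 0.288 -0.958  0.001]
 [-0.    -0.001 -1.   ]]
tap 755 [0.65947526 0.00616864 0.20467087] [0.75113489 0.04470304 0.39011154]
```

```bash
cat > t.py <<'E'
import sys
from h import *
x,y,z,yaw=map(float,sys.argv[1:5]);s=st();M=R.from_rotvec(s["ee_rot"]).as_matrix()
cur=np.degrees(np.arctan2(M[1,0],M[0,0]));d=M.T@(np.array([x,y,z])-s["position"])/.04
t=-((yaw-cur+180)%360-180)
Mn=R.from_rotvec([0,0,np.radians(-t)]).as_matrix()@M
dn=Mn.T@(np.array([x,y,z])-s["position"])/.04
print("yaw",cur.round(1),"units before turn",d.round(2),"turn",(t/4).round(2),"units after turn",dn.round(2))
E
python3 t.py 0.4287 -0.1 0.1 80.2
```

```text
0.2 [ 0.1796 -0.5983  0.2262] [-3.107 -0.456  0.   ] w 0.9998429489260185 g 0.0 F [ 0.1 -0.8 -0. ] j [ 1.18  0.43  0.03  1.57 -0.01  1.13 -0.08]
yaw 16.7 units before turn [  9.55 -10.14   3.16] turn -15.87 units after turn [13.34  4.02  3.15]
```

```bash
python3 -m creep '[[0.8,-0.85,0,0,0.5],[0.8,-0.85,0,0,0.5],[0.8,-0.85,0,0,0.5],[0.8,-0.85,0,0,0.5],[0.8,-0.85,0,0,0.5],[0.8,-0.85,0,0,0.5],[0.8,-0.85,0,0,0.5],[0.8,-0.85,0,0,0.5],[0.8,-0.85,0,0,0.5],[0.8,-0.85,0,0,0.5],[0.8,-0.85,0,0,0.5],[0.7,-0.8,0,0,0.5]]'
python3 -m creep '[[0,0,0.3,-1,0.5],[0,0,0.3,-1,0.5],[0,0,0.3,-1,0.5],[0,0,0.3,-1,0.5],[0,0,0.3,-1,0.5],[0,0,0.3,-1,0.5],[0,0,0.3,-1,0.5],[0,0,0.3,-1,0.5],[0,0,0.3,-1,0.5],[0,0,0,-1,0.5],[0,0,0,-1,0.5],[0,0,0,-1,0.5]]'
python3 -m creep '[[0,0,0,-1,0.5],[0,0,0,-1,0.5],[0,0,0,-1,0.5],[0,0,0,-0.9,0.5],[0,0,0,0,0.5]]'
python3 t.py 0.4287 -0.1 0.1 80.2
```

```text
clock: 1.7
position: [0.4275, -0.0989, 0.2268]
ee_rot: [3.108, 0.457, 0.001]
force: [0.7, 0.5, -0.1]
width: 0.5
gripper_force: 0.0
clock: 3.2
position: [0.4269, -0.1005, 0.1187]
ee_rot: [-2.652, -1.684, 0.0]
force: [-0.1, 0.5, 0.4]
width: 0.501
gripper_force: 0.0
clock: 3.82
position: [0.4269, -0.1006, 0.1187]
ee_rot: [-2.402, -2.025, 0.0]
force: [-0.5, 0.5, -0.7]
width: 0.498
gripper_force: 0.0
3.825 [ 0.4269 -0.1006  0.1187] [-2.402 -2.025  0.   ] w 0.4984006268743508 g 0.0 F [-0.5  0.5 -0.7] j [ 0.54  0.33 -0.53  2.11  0.24  0.77 -0.3 ]
yaw 80.3 units before turn [0.02 0.04 0.47] turn 0.02 units after turn [0.02 0.04 0.47]
```

Run:
```python
from h import *
im=vision.get_image("wrist");W=cloud(im);cv2.imwrite("pics/w1.png",im["pixels"])
S=W.reshape(-1,3);S=S[(S[:,2]>.005)&(S[:,2]<.016)&(abs(S[:,1]+.1)<.115)&(abs(S[:,0]-.43)<.04)]
print(len(S),S[:,1].min(),S[:,1].max(),cv2.fitLine(S[:,:2].astype(np.float32),cv2.DIST_HUBER,0,.01,.01).ravel())
T=S[abs(S[:,1]+.1)<.01];print(len(T),T.min(0),T.max(0))
```

```text
1715 -0.16756320163496327 0.0045651347498590795 [ 0.18291847  0.9831281   0.42865208 -0.09411028]
177 [ 0.42147115 -0.10969276  0.01284025] [ 0.43301907 -0.09009832  0.0159932 ]
```

View pics/w1.png

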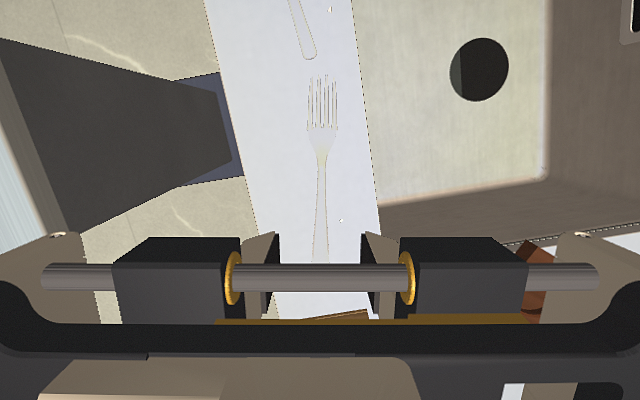

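The wrist view shows the fork (320,75)–(320,260) centred between the fingers.

```bash
python3 -m creep '[[0.02,0.02,0.6,0,0.5],[0,0,0.6,0,0.4],[0,0,0.6,0,0.3],[0,0,0.6,0,0.3],[0,0,0.3,0,0.3],[0,0,0.14,0,0.3],[0,0,0,0,0],[0,0,0,0,0],[0,0,0,0,0],[0,0,0,0,0]]' 25
python3 -m creep '[[0,0,-0.4,0,0],[0,0,-0.8,0,0],[0,0,-0.8,0,0],[0,0,-0.6,0.5,0],[0,0,0,-1,0],[0,0,0,-1,0],[0,0,0,-1,0],[0,0,0,0,0]]'
python3 t.py 0.394 -0.3475 0.015 90.5
```

```text
clock: 5.12
position: [0.4283, -0.0999, 0.0057]
ee_rot: [2.4, 2.025, 0.001]
force: [-0.1, -0.3, 7.0]
width: 0.104
gripper_force: 25.0
clock: 6.12
position: [0.4277, -0.0999, 0.1092]
ee_rot: [2.216, 2.227, -0.0]
force: [0.6, 0.1, 0.1]
width: 0.103
gripper_force: 25.0
6.125 [ 0.4277 -0.0999  0.1092] [ 2.216  2.227 -0.   ] w 0.1029157258705566 g 24.988489151000977 F [0.6 0.1 0.1] j [ 0.58  0.35 -0.58  2.11  0.28  0.75 -0.17]
yaw 90.3 units before turn [-6.19 -0.87  2.36] turn -0.06 units after turn [-6.18 -0.9   2.36]
```

```bash
python3 -m creep '[[-0.7,-0.1,0,0,0],[-0.9,-0.1,0,0,0],[-0.9,-0.15,0,0,0],[-0.9,-0.15,0,0,0],[-0.9,-0.15,0,0,0],[-0.9,-0.1,0,0,0],[-0.9,-0.08,0,0,0],[-0.09,0,0,0,0],[0,0,0,0,0]]'
python3 t.py 0.396 -0.3475 0.0115 90.5
```

```text
clock: 7.25
position: [0.396, -0.3472, 0.109]
ee_rot: [-2.217, -2.226, -0.001]
force: [0.4, 0.9, -1.2]
width: 0.108
gripper_force: 25.0
7.25 [ 0.396  -0.3472  0.109 ] [-2.217e+00 -2.226e+00 -1.000e-03] w 0.10765487375737726 g 24.989141821861267 F [ 0.4  0.9 -1.2] j [ 0.99  0.46 -0.49  1.92  0.29  0.83  0.34]
yaw 90.2 units before turn [-0.01  0.    2.44] turn -0.07 units after turn [-0.01  0.    2.44]
```

Release, rise, then head for the spoon.

```bash
python3 -m creep '[[0,0,0.7,0,0],[0,0,0.7,0,0],[0,0,0.6,0,0],[0,0,0.3,0,0],[0,0,0.14,0,0],[0,0,0,0,0],[0,0,0,0,0.18],[0,0,0,0,0.18],[0,0,-0.4,0,0.18],[0,0,-0.8,0,0.18],[0,0,-0.8,0,0.18],[0,0,-0.4,0,0.18]]'
python3 t.py 0.432 0.084 0.1 97.5
```

```text
clock: 8.75
position: [0.3968, -0.3481, 0.1101]
ee_rot: [2.213, 2.225, 0.0]
force: [-0.2, 0.3, -0.7]
width: 0.179
gripper_force: 0.0
8.75 [ 0.3968 -0.3481  0.1101] [2.213 2.225 0.   ] w 0.17901613677340678 g 0.0 F [-0.2  0.3 -0.7] j [ 0.99  0.46 -0.5   1.92  0.29  0.83  0.34]
yaw 90.3 units before turn [10.8   0.94  0.23] turn -1.8 units after turn [10.6   2.28  0.24]
```

```bash
python3 - <<'E'
from h import *
im=vision.get_image("top");W=cloud(im);cv2.imwrite("pics/t2.png",cv2.resize(im["pixels"][125:255,380:500],None,fx=4.6,fy=4.6,interpolation=cv2.INTER_CUBIC))
E
python3 -m creep '[[0.8,0.1,0,0,0.3],[1,0.1,0,0,0.3],[1,0.1,0,0,0.3],[1,0.1,0,0,0.3],[1,0.1,0,0,0.3],[1,0.1,0,0,0.3],[1,0.1,0,0,0.3],[1,0.1,0,0,0.3],[1,0.1,0,0,0.3],[1,0.04,0,0,0.3],[1,0,0,-0.9,0.3],[0,0,0,-0.9,0.3]]'
python3 -m creep '[[0,0,0,0,0.3]]'
python3 - <<'E'
from h import *
im=vision.get_image("wrist");W=cloud(im)
S=W.reshape(-1,3);S=S[(S[:,2]>.004)&(S[:,2]<.012)&(abs(S[:,1]-.084)<.08)&(abs(S[:,0]-.432)<.03)]
l=cv2.fitLine(S[:,:2].astype(np.float32),cv2.DIST_HUBER,0,.01,.01).ravel()
print(len(S),S[:,1].min(),S[:,1].max(),l,"x at .084",l[2]+(.084-l[3])*l[0]/l[1],np.degrees(np.arctan2(l[1],l[0])))
E
python3 t.py 0.432 0.084 0.003 97.5
```

```text
clock: 10.3
position: [0.4309, 0.0881, 0.1074]
ee_rot: [-2.062, -2.369, -0.002]
force: [-0.4, -0.9, -0.0]
width: 0.297
gripper_force: 0.0
clock: 10.42
position: [0.4308, 0.0848, 0.1071]
ee_rot: [-2.07, -2.362, 0.001]
force: [-1.3, 0.6, -0.7]
width: 0.3
gripper_force: 0.0
1856 0.022989146314753656 0.1512701943514748 [ 0.14915505 -0.9888138   0.42706653  0.10166799] x at .084 0.4297316 -81.422035
10.475 [0.4309 0.0843 0.1071] [-2.073e+00 -2.360e+00  1.000e-03] w 0.3019723891085599 g 0.0 F [ 0.1 -0.2 -0.4] j [ 0.21  0.37 -0.65  2.11  0.32  0.76 -0.52]
yaw 97.4 units before turn [-0.01  0.03  2.6 ] turn -0.02 units after turn [-0.01  0.03  2.6 ]
```

```bash
python3 -m creep '[[0.02,0,0.6,-0.2,0.3],[0,0,0.6,0,0.3],[0,0,0.6,0,0.3],[0,0,0.5,0,0.3],[0,0,0.2,0,0.3],[0,0,0.09,0,0.3],[0,0,0,0,0],[0,0,0,0,0],[0,0,0,0,0]]' 25
python3 -m creep '[[0,0,-0.4,0,0],[0,0,-0.8,0,0],[0,0,-0.8,1,0],[0,0,-0.6,1,0],[0,0,0,0,0]]'
python3 t.py 0.508 -0.3488 0.01 90.5
```

```text
clock: 11.6
position: [0.4316, 0.0854, 0.0044]
ee_rot: [2.054, 2.376, 0.001]
force: [0.8, -0.0, 3.4]
width: 0.105
gripper_force: 25.0
clock: 12.22
position: [0.4324, 0.0856, 0.1095]
ee_rot: [2.214, 2.225, 0.004]
force: [0.3, 0.6, -0.8]
width: 0.103
gripper_force: 25.0
12.225 [0.4324 0.0856 0.1095] [2.214 2.225 0.004] w 0.10338771930729633 g 24.995620250701904 F [ 0.3  0.6 -0.8] j [ 0.19  0.36 -0.62  2.11  0.31  0.76 -0.63]
yaw 90.3 units before turn [-10.87   1.83   2.49] turn -0.06 units after turn [-10.88   1.79   2.49]
```

```bash
python3 -m creep '[[-0.87,0.18,0,0,0],[-1,0.18,0,0,0],[-1,0.18,0,0,0],[-1,0.18,0,0,0],[-1,0.18,0,0,0],[-1,0.18,0,0,0],[-1,0.18,0,0,0],[-1,0.18,0,0,0],[-1,0.18,0,0,0],[-1,0.18,0,0,0],[-1,0,0,0,0],[0,0,0,0,0]]'
python3 t.py 0.508 -0.3488 0.01 90.5
```

```text
clock: 13.72
position: [0.5038, -0.353, 0.1061]
ee_rot: [-2.22, -2.222, 0.004]
force: [0.2, 0.2, -0.9]
width: 0.105
gripper_force: 25.0
13.725 [ 0.5038 -0.353   0.1061] [-2.22  -2.222  0.004] w 0.10480548521794279 g 24.995157122612 F [ 0.2  0.2 -0.9] j [ 0.86  0.59 -0.49  1.7   0.34  0.94  0.23]
yaw 90.1 units before turn [0.11 0.11 2.4 ] turn -0.11 units after turn [0.11 0.11 2.4 ]
```

```bash
python3 -m creep '[[0.11,0.11,0.6,0,0],[0,0,0.7,0,0],[0,0,0.6,0,0],[0,0,0.3,0,0],[0,0,0.2,0,0],[0,0,0,0,0],[0,0,0,0,0.18],[0,0,0,0,0.18],[0,0,-0.4,0,0.18],[0,0,-0.8,0,0.18],[0,0,-0.8,0,0.18],[0,0,-0.4,0,0.18]]'
python3 t.py 0.394 0.18 0.2 198
```

```text
clock: 15.22
position: [0.511, -0.345, 0.1108]
ee_rot: [2.213, 2.225, 0.001]
force: [0.2, -0.3, 0.3]
width: 0.18
gripper_force: 0.0
15.225 [ 0.511  -0.345   0.1108] [2.213e+00 2.225e+00 1.000e-03] w 0.17998349775672245 g 0.0 F [ 0.2 -0.3  0.3] j [ 0.84  0.59 -0.5   1.7   0.34  0.94  0.22]
yaw 90.3 units before turn [13.14 -2.85 -2.26] turn -26.92 units after turn [-1.28 13.39 -2.19]
```

```bash
python3 -m creep '[[0.9,-0.2,-0.6,0,0.6],[1,-0.25,-0.5,0,0.6],[1,-0.25,-0.5,0,0.6],[1,-0.25,-0.4,0,0.6],[1,-0.25,-0.3,0,0.6],[1,-0.25,0,0,0.6],[1,-0.25,0,0,0.6],[1,-0.25,0,0,0.6],[1,-0.25,0,0,0.6],[1,-0.25,0,0,0.6],[1,-0.25,0,0,0.6],[1,-0.15,0,0,0.6]]'
python3 -m creep '[[1,0,0,0,0.8],[0.2,0,0,-1,0.8],[0,0,0,-1,0.8],[0,0,0,-1,0.8],[0,0,0,-1,0.8],[0,0,0,-1,0.8],[0,0,0,-1,0.8],[0,0,0,-1,0.8],[0,0,0,-1,0.8],[0,0,0,-1,0.8],[0,0,0,-1,0.8],[0,0,0,-1,0.8]]'
python3 -m creep '[[0,0,0,-1,0.8],[0,0,0,-1,0.8],[0,0,0,-1,0.8],[0,0,0,-1,0.8],[0,0,0,-1,0.8],[0,0,0,-1,0.8],[0,0,0,-1,0.8],[0,0,0,-1,0.8],[0,0,0,-1,0.8],[0,0,0,-1,0.8],[0,0,0,-1,0.8],[0,0,0,-1,0.8]]'
python3 -m creep '[[0,0,0,-1,0.8],[0,0,0,-1,0.8],[0,0,0,-1,0.8],[0,0,0,-0.9,0.8],[0,0,0,0,0.8]]'
python3 t.py 0.394 0.257 0.043 198
python3 - <<'E'
from h import *
im=vision.get_image("top");W=cloud(im);np.savez("top1.npz",W=W,p=im["pixels"]);cv2.imwrite("pics/t3.png",im["pixels"])
E
```

```text
clock: 16.73
position: [0.3926, 0.1318, 0.2002]
ee_rot: [2.215, 2.227, -0.0]
force: [1.4, -0.1, 0.4]
width: 0.6
gripper_force: 0.0
clock: 18.23
position: [0.3928, 0.1786, 0.2]
ee_rot: [1.216, 2.896, -0.001]
force: [0.0, 0.0, 0.2]
width: 0.803
gripper_force: 0.0
clock: 19.73
position: [0.3929, 0.1785, 0.2]
ee_rot: [-0.067, 3.141, -0.001]
force: [-0.6, -0.8, 0.1]
width: 0.797
gripper_force: 0.0
clock: 20.35
position: [0.3929, 0.1786, 0.2]
ee_rot: [0.488, -3.103, 0.001]
force: [-0.4, -0.2, 0.2]
width: 0.796
gripper_force: 0.0
20.35 [0.3929 0.1786 0.2   ] [ 4.880e-01 -3.103e+00  1.000e-03] w 0.7960492802153777 g 0.0 F [-0.4 -0.2  0.2] j [ 0.42  0.38 -1.21  1.99  0.42  1.05  0.9 ]
yaw -162.1 units before turn [-0.63  1.86  3.92] turn -0.03 units after turn [-0.63  1.86  3.92]
```

View pics/t3.png

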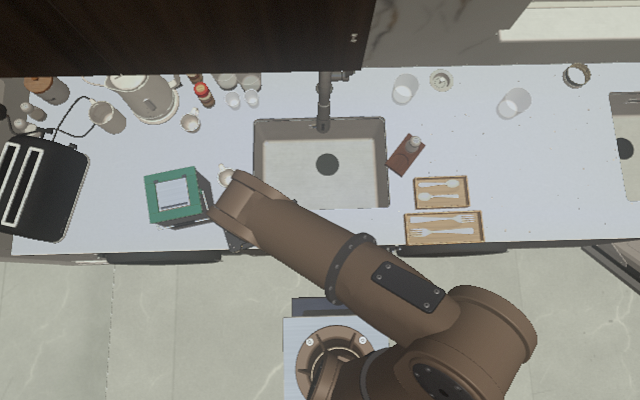

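Both pieces of cutlery lie in their trays: (441,197) and (440,232). On to the mill.

```bash
python3 -m creep '[[-0.2,0.6,0,0,0.8],[-0.2,0.6,0,0,0.8],[-0.2,0.65,0,0,0.8],[0,0,0,0,0.8]]'
python3 t.py 0.395 0.258 0.043 198
python3 - <<'E'
from h import *
im=vision.get_image("wrist");cv2.imwrite("pics/w2.png",im["pixels"])
E
```

```text
clock: 20.9
position: [0.3926, 0.2586, 0.2002]
ee_rot: [-0.492, 3.103, 0.002]
force: [-0.1, 0.5, -0.5]
width: 0.795
gripper_force: 0.0
20.9 [0.3926 0.2586 0.2002] [-4.920e-01  3.103e+00  2.000e-03] w 0.7954859944066653 g 0.0 F [-0.1  0.5 -0.5] j [ 0.18  0.44 -1.16  1.91  0.46  1.09  0.73]
yaw -162.0 units before turn [-0.05 -0.04  3.93] turn 0.0 units after turn [-0.05 -0.04  3.93]
```

View pics/w2.png

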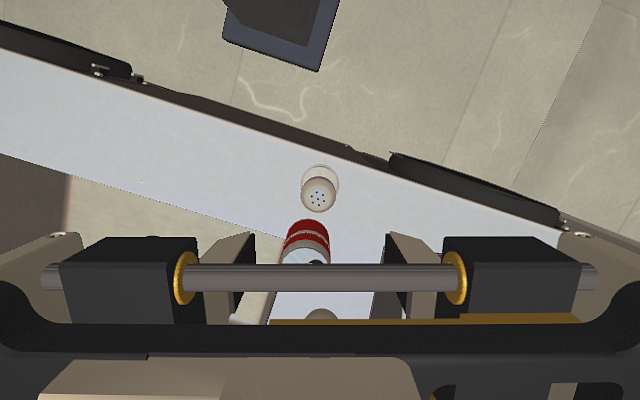

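Run:
```python
from h import *
im=vision.get_image("wrist");W=cloud(im)
for n,b in[("mill",(175,215,300,340)),("can",(245,268,285,330))]:
    S=W[b[0]:b[1],b[2]:b[3]].reshape(-1,3);S=S[S[:,2]>.083];r=cv2.minEnclosingCircle(S[:,:2].astype(np.float32)*1000);print(n,len(S),np.round(r[0],1),r[1],S[:,:2].mean(0).round(4))
```

```text
mill 745 [391.8 256.6] 15.184029579162598 [0.3909 0.2562]
can 865 [413.8 252.9] 52.18833541870117 [0.4332 0.2584]
```

```bash
python3 -m creep '[[0,-0.05,0.8,0,0.8],[0,0,0.8,0,0.8],[0,0,0.8,0,0.8],[0,0,0.7,0,0.8],[0,0,0.5,0,0.8],[0,0,0.3,0,0.8],[0,0,0,0,0.3],[0,0,0,0,0.3],[0,0,0,0,0.3],[0,0,0,0,0.3]]' 25
python3 t.py 0.394 0.257 0.2 198
```

```text
clock: 22.25
position: [0.394, 0.2551, 0.0444]
ee_rot: [-0.489, 3.102, 0.001]
force: [1.4, 0.3, -0.7]
width: 0.413
gripper_force: 1.4
22.25 [0.394  0.2551 0.0444] [-4.890e-01  3.102e+00  1.000e-03] w 0.4132142640140117 g 1.4374865166306838 F [ 1.4  0.3 -0.7] j [-0.    0.63 -0.94  2.08  0.73  0.79  0.49]
yaw -162.1 units before turn [-0.02  0.05 -3.89] turn -0.02 units after turn [-0.02  0.05 -3.89]
```

```bash
python3 -m creep '[[0,0,0,0,0],[0,0,0,0,0],[0,0,0,0,0],[0,0,0,0,0]]' 30
```

```text
clock: 22.75
position: [0.394, 0.255, 0.0443]
ee_rot: [-0.489, 3.103, 0.0]
force: [-0.1, -0.5, 5.8]
width: 0.393
gripper_force: 29.2
```

Run:
```python
from h import *
im=vision.get_image("wrist");s=vision.get_image("side")
a=im["pixels"][120:330,150:500];b=cv2.resize(s["pixels"][120:220,220:360],None,fx=3,fy=3,interpolation=cv2.INTER_CUBIC)
c=np.zeros((max(a.shape[0],b.shape[0]),a.shape[1]+b.shape[1],3),np.uint8);c[:a.shape[0],:a.shape[1]]=a;c[:b.shape[0],a.shape[1]:]=b
cv2.imwrite("pics/m1.png",c)
```

```text
(no output)
```

View pics/m1.png

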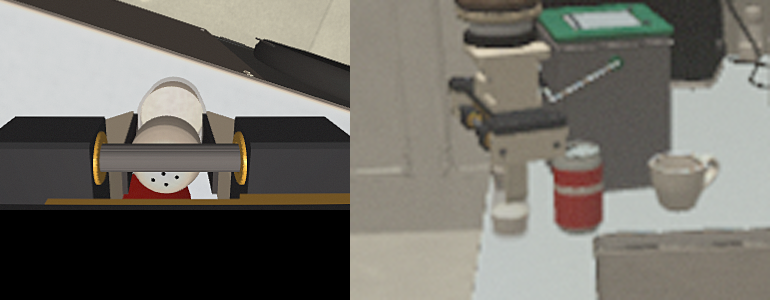

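```bash
python3 -m creep '[[0,0,-0.2,0,0],[0,0,-0.5,0,0],[0,0,-0.5,0,0],[0,0,0,0,0],[0,0,0,0,0]]' 30
python3 - <<'E'
from h import *
s=st()
im=vision.get_image("wrist");W=cloud(im);M=R.from_rotvec(s["ee_rot"]).as_matrix()
T=(W-s["position"])@M   # tool frame
b=T[190:325,250:400];b=b[(abs(b[...,1])<.03)&(abs(b[...,0])<.06)&(b[...,2]>-.06)&(b[...,2]<.06)]
for z in np.arange(-.06,.06,.01):
    q=b[(b[:,2]>=z)&(b[:,2]<z+.01)]
    if len(q)>5:print(round(z,2),len(q),q[:,0].min().round(4),q[:,0].max().round(4),q[:,1].min().round(4),q[:,1].max().round(4))
cv2.imwrite("pics/m2.png",np.hstack([im["pixels"][150:330,180:470],cv2.resize(vision.get_image("side")["pixels"][120:210,230:330],None,fx=4,fy=4,interpolation=cv2.INTER_CUBIC)[:180*2:2,:]]))
cv2.imwrite("pics/m3.png",cv2.resize(vision.get_image("side")["pixels"][130:210,235:335],None,fx=6,fy=6,interpolation=cv2.INTER_CUBIC))
E
```

```text
clock: 23.48
position: [0.3936, 0.2542, 0.0914]
ee_rot: [0.488, -3.103, 0.001]
force: [0.2, -0.5, -1.6]
width: 0.395
gripper_force: 28.9
23.475 [0.3936 0.2542 0.0914] [ 4.880e-01 -3.103e+00  1.000e-03] w 0.39545657137048723 g 28.928079291363247 F [ 0.2 -0.5 -1.6] j [ 0.06  0.57 -1.02  2.04  0.64  0.88  0.57]
-0.06 267 -0.0087 0.0092 -0.021 0.0205
-0.05 1661 -0.0122 0.0162 -0.0269 0.0263
-0.04 1437 -0.0098 0.0186 -0.0298 0.0291
-0.03 915 -0.0096 0.0182 -0.0299 0.03
-0.02 1155 -0.0034 0.0196 -0.03 0.03
-0.01 835 -0.008 0.0213 -0.0294 0.0296
0.0 822 -0.0536 0.0234 -0.0268 0.0209
0.01 559 -0.059 0.0235 -0.0298 0.0212
0.02 220 -0.0597 0.023 -0.0283 0.0195
0.03 101 -0.0593 0.022 -0.0281 0.0189
```

View pics/m3.png

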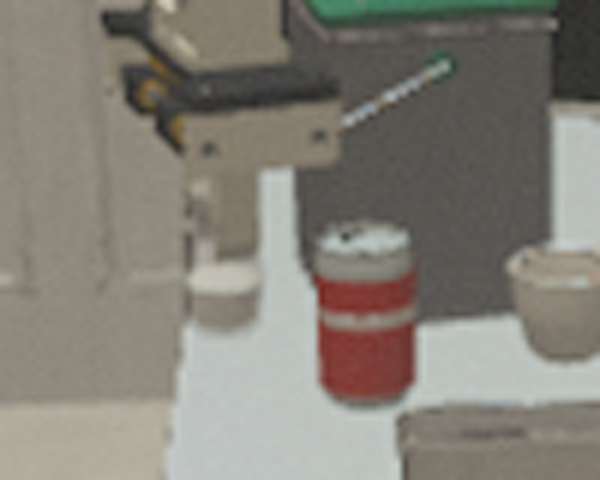

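The mill hangs upright in the grip at (225,290). Carry it to the stand.

```bash
python3 -m creep '[[0,0,-0.5,0,0],[0,0,-0.8,0,0],[0,0,-0.8,0,0],[0,0,-0.5,1,0],[0,0,0,1,0],[0,0,0,1,0],[0,0,0,1,0],[0,0,0,1,0],[0,0,0,1,0],[0,0,0,1,0],[0,0,0,1,0],[0,0,0,1,0]]'
python3 -m creep '[[0,0,0,1,0],[0,0,0,1,0],[0,0,0,1,0],[0,0,0,1,0],[0,0,0,1,0],[0,0,0,0.4,0],[0,0,0,0,0]]'
python3 t.py 0.624 -0.227 0.2 140.5
```

```text
clock: 25.12
position: [0.3934, 0.2551, 0.197]
ee_rot: [0.496, 3.102, 0.001]
force: [-0.6, -0.2, -0.9]
width: 0.395
gripper_force: 28.9
clock: 26.0
position: [0.3937, 0.2549, 0.1964]
ee_rot: [1.065, 2.955, 0.001]
force: [-0.0, -0.7, -1.3]
width: 0.395
gripper_force: 28.9
26.0 [0.3937 0.2549 0.1964] [1.065e+00 2.955e+00 1.000e-03] w 0.39503486143694827 g 28.92863155575469 F [-0.  -0.7 -1.3] j [ 0.03  0.35 -0.89  1.93  0.32  1.01 -0.13]
yaw 140.4 units before turn [-12.12  -5.61  -0.09] turn -0.03 units after turn [-12.11  -5.63  -0.09]
```

```bash
python3 -m creep '[[-0.7,-0.3,0,0,0],[-0.9,-0.4,0,0,0],[-0.9,-0.4,0,0,0],[-0.9,-0.4,0,0,0],[-0.9,-0.4,0,0,0],[-0.9,-0.4,0,0,0],[-0.9,-0.4,0,0,0],[-0.9,-0.4,0,0,0],[-0.9,-0.4,0,0,0],[-0.9,-0.4,0,0,0],[-0.9,-0.4,0,0,0],[-0.9,-0.4,0,0,0]]'
python3 -m creep '[[-0.9,-0.5,0,0,0],[-0.5,-0.3,0,0,0],[-0.1,-0.1,0,0,0],[0,0,0,0,0],[0,0,0,0,0]]'
python3 t.py 0.624 -0.227 0.055 140.5
python3 - <<'E'
from h import *
s=st()
im=vision.get_image("wrist");cv2.imwrite("pics/w4.png",im["pixels"][0:330]);np.savez("w4.npz",W=cloud(im))
E
```

```text
clock: 27.5
position: [0.6004, -0.1619, 0.196]
ee_rot: [-1.064, -2.956, -0.001]
force: [0.4, 0.1, -1.4]
width: 0.392
gripper_force: 28.9
clock: 28.12
position: [0.623, -0.2251, 0.1962]
ee_rot: [-1.063, -2.956, -0.001]
force: [-0.4, -0.2, -0.8]
width: 0.394
gripper_force: 28.9
28.125 [ 0.623  -0.2251  0.1962] [-1.063e+00 -2.956e+00 -1.000e-03] w 0.3936157882476057 g 28.928751635248773 F [-0.4 -0.2 -0.8] j [ 0.7   0.62 -0.71  1.47  0.42  1.21  0.81]
yaw 140.4 units before turn [-0.05 -0.02  3.53] turn -0.02 units after turn [-0.05 -0.02  3.53]
28.125 [ 0.623  -0.2251  0.1962] [-1.063e+00 -2.956e+00 -1.000e-03] w 0.3936157882476057 g 28.928751635248773 F [-0.4 -0.2 -0.8] j [ 0.7   0.62 -0.71  1.47  0.42  1.21  0.81]
```

View pics/w4.png

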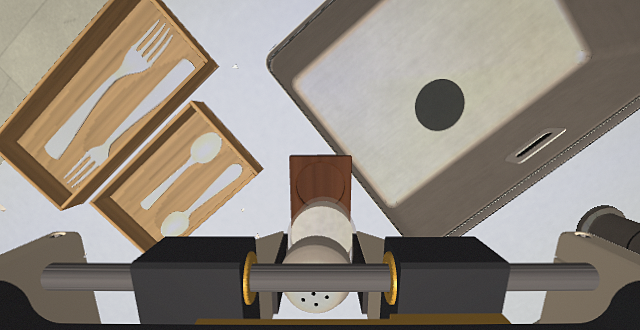

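The wrist view shows the fork, teaspoon and trays in order. The stand's free end is at (290–352,155), centred on the mill's column (320). I'll check the well position numerically.

Run:
```python
from h import *
s=st();W=np.load("w4.npz")["W"]
M=R.from_rotvec(s["ee_rot"]).as_matrix();T=(W-s["position"])@M
h=W[...,2];B=(h>.013)&(h<.023)&(abs(T[...,0])<.12)&(abs(T[...,1])<.06)
B[:150]=0;q=T[B];print(len(q),np.percentile(q[:,0],[99.5,100]),np.percentile(q[:,1],[.3,1,99,99.7]))
F=(h>.003)&(h<.011)&(abs(T[...,0])<.12)&(abs(T[...,1])<.03);q=T[F];print(len(q),np.percentile(q[:,0],[1,50,97,99]),np.percentile(q[:,1],[1,50,99]))
G=(T[...,2]>0.0)&(T[...,2]<.045)&(abs(T[...,1])<.03)&(abs(T[...,0])<.04);q=T[G];print("mill",len(q),np.percentile(q[:,0],[95,99]),np.percentile(q[:,1],[1,99]))
```

```text
28.175 [ 0.6231 -0.2252  0.1963] [-1.063e+00 -2.956e+00 -1.000e-03] w 0.39103463051629095 g 28.928875636775047 F [-0.3  0.5 -1.2] j [ 0.7   0.62 -0.71  1.47  0.42  1.21  0.81]
1453 [0.03185512 0.03193955] [-0.03499429 -0.0348672   0.03471528  0.0348797 ]
1483 [-0.02039918  0.0012262   0.03178908  0.03925303] [-0.02707577 -0.00129049  0.0260657 ]
mill 1038 [0.02244749 0.02286198] [-0.01897032  0.01984963]
```

```bash
python3 -m creep '[[-0.1,0,0.5,0,0],[0,0,0.7,0,0],[0,0,0.7,0,0],[0,0,0.6,0,0],[0,0,0.4,0,0],[0,0,0.3,0,0],[0,0,0.2,0,0],[0,0,0.13,0,0],[0,0,0,0,0],[0,0,0,0,0]]'
python3 t.py 0.624 -0.227 0.052 140.5
```

```text
clock: 29.42
position: [0.6266, -0.2293, 0.0553]
ee_rot: [1.066, 2.954, 0.0]
force: [0.3, -0.1, -1.2]
width: 0.388
gripper_force: 28.9
29.425 [ 0.6266 -0.2293  0.0553] [1.066 2.954 0.   ] w 0.38839318578381016 g 28.92880428058561 F [ 0.3 -0.1 -1.2] j [ 0.66  0.76 -0.64  1.59  0.53  0.97  0.73]
yaw 140.3 units before turn [0.09 0.   0.08] turn -0.05 units after turn [0.09 0.   0.08]
```

```bash
python3 -m creep '[[0,0,0.07,0,0],[0,0,0,0,0],[0,0,0,0,0.75],[0,0,0,0,0.75],[0,0,0,0,0.75],[0,0,0,0,0.75],[0,0,-0.4,0,0.75],[0,0,-0.8,0,0.75],[0,0,-0.8,0,0.75],[0,0,-0.8,0,0.75],[0,0,-0.6,0,0.75],[0,0,0,0,0.75]]'
python3 - <<'E'
from h import *
im=vision.get_image("wrist");cv2.imwrite("pics/w5.png",im["pixels"][0:330])
E
python3 t.py 0.466 0.266 0.2 90
```

```text
clock: 30.92
position: [0.6276, -0.2292, 0.1912]
ee_rot: [1.065, 2.951, 0.001]
force: [0.5, -1.7, 0.4]
width: 0.754
gripper_force: 0.0
30.975 [ 0.6268 -0.2293  0.1895] [1.066 2.953 0.   ] w 0.7502718923556589 g 0.0 F [-0.2 -0.9 -0.7] j [ 0.7   0.63 -0.7   1.46  0.42  1.2   0.81]
yaw 140.3 units before turn [11.    6.96 -0.28] turn 12.58 units after turn [12.38 -4.02 -0.29]
```

View pics/w5.png

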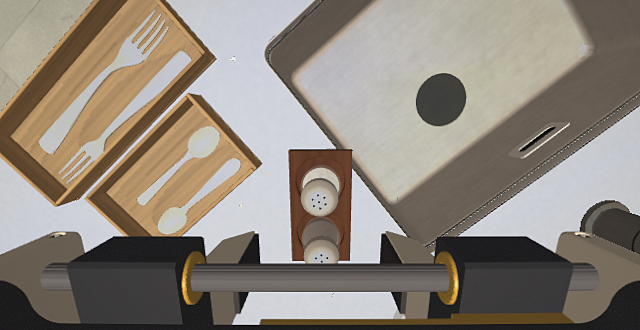

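The salt mill (320,192) stands in its well, with the pepper mill (320,255) undisturbed. Now the can.

```bash
python3 -m creep '[[0,0,0,1,0.75],[0,0,0,1,0.75],[0,0,0,1,0.75],[0,0,0,1,0.75],[0,0,0,1,0.75],[0,0,0,1,0.75],[0,0,0,1,0.75],[0,0,0,1,0.75],[0,0,0,1,0.75],[0,0,0,1,0.75],[0,0,0,1,0.75],[0,0,0,1,0.75]]'
python3 -m creep '[[0,-0.5,0,0.6,0.75],[0.4,-0.9,-0.3,0,0.75],[0.8,-0.9,0,0,0.75],[0.9,-0.8,0,0,0.75],[1,-0.6,0,0,0.75],[1,-0.3,0,0,0.75],[1,0,0,0,0.75],[1,0,0,0,0.75],[1,0,0,0,0.75],[1,0,0,0,0.75],[1,0,0,0,0.8],[1,0,0,0,0.8]]'
python3 -m creep '[[1,0,0,0,0.8],[1,0,0,0,0.8],[0.2,0,0,0,0.8],[0,0,0,0,0.8]]'
python3 t.py 0.466 0.266 0.06 90
python3 - <<'E'
from h import *
s=st();im=vision.get_image("wrist");W=cloud(im)
m=(W[...,2]>.083)&(W[...,2]<.1)&(abs(W[...,0]-.466)<.04)&(abs(W[...,1]-.266)<.04);q=W[m]
if m.sum():print(m.sum(),cv2.minEnclosingCircle(q[:,:2].astype(np.float32)*1000))
cv2.imwrite("pics/w6.png",im["pixels"][:330]);np.savez("w6.npz",W=W)
E
```

```text
clock: 32.48
position: [0.6255, -0.2292, 0.1868]
ee_rot: [-2.178, -2.262, 0.001]
force: [-1.2, 0.2, 0.2]
width: 0.75
gripper_force: 0.0
clock: 33.98
position: [0.4662, 0.1749, 0.1992]
ee_rot: [-2.223, -2.219, 0.002]
force: [0.1, -1.2, 0.3]
width: 0.801
gripper_force: 0.0
clock: 34.48
position: [0.4665, 0.2618, 0.1992]
ee_rot: [-2.222, -2.221, 0.002]
force: [0.0, -0.7, -0.5]
width: 0.803
gripper_force: 0.0
34.475 [0.4665 0.2618 0.1992] [-2.222e+00 -2.221e+00  2.000e-03] w 0.8031006353669449 g 0.0 F [ 0.  -0.7 -0.5] j [-0.09  0.41 -0.7   1.79  0.3   1.06 -0.9 ]
yaw 90.0 units before turn [ 0.11 -0.01  3.48] turn -0.01 units after turn [ 0.11 -0.01  3.48]
34.475 [0.4665 0.2618 0.1992] [-2.222e+00 -2.221e+00  2.000e-03] w 0.8031006353669449 g 0.0 F [ 0.  -0.7 -0.5] j [-0.09  0.41 -0.7   1.79  0.3   1.06 -0.9 ]
2118 ((465.21905517578125, 267.00408935546875), 24.14678192138672)
```

```bash
python3 -m creep '[[0.12,-0.02,0.6,0,0.8],[0,0,0.8,0,0.8],[0,0,0.8,0,0.8],[0,0,0.7,0,0.8],[0,0,0.4,0,0.8],[0,0,0.22,0,0.8],[0,0,0,0,0.3],[0,0,0,0,0.3],[0,0,0,0,0.3],[0,0,0,0,0.3],[0,0,0,0,0.3]]' 12
python3 - <<'E'
from h import *
d=np.load("top0.npz");W=d["W"];p=d["p"]
hsv=cv2.cvtColor(p,cv2.COLOR_BGR2HSV)
m=((hsv[...,0]>65)&(hsv[...,0]<95)&(hsv[...,1]>100)&(W[...,2]>.175));m[:, :130]=0;m[:,225:]=0;m[:155]=0;m[240:]=0
im=vision.get_image("top");K=np.array(im["camera_matrix"]);Rm=R.from_rotvec(im["rotation"]).as_matrix();P0=np.array(im["position"])
def w(pts,z):
    n=cv2.undistortPoints(np.array(pts,float).reshape(-1,1,2),K,np.array([im["k1"],0,0,0,0.])).reshape(-1,2)
    r=np.c_[n[:,0],-n[:,1],-np.ones(len(n))]@Rm.T;return (P0+r*((z-P0[2])/r[:,2])[:,None])[:,:2]
cs,h=cv2.findContours(m.astype(np.uint8),cv2.RETR_CCOMP,cv2.CHAIN_APPROX_NONE)
for c,hh in zip(cs,h[0]):
    if len(c)>60:
        q=w(c,.19).astype(np.float32)*1000;r=cv2.minAreaRect(q);print(len(c),hh[3],np.round(r[0],1),np.round(r[1],1),round(r[2],1))
E
```

```text
clock: 35.9
position: [0.4666, 0.2673, 0.0598]
ee_rot: [2.223, 2.22, 0.002]
force: [-0.4, -0.9, 4.5]
width: 0.568
gripper_force: 12.0Traceback (most recent call last):
  File "<stdin>", line 10, in <module>
TypeError: 'NoneType' object is not subscriptable
```

Run:
```python
from h import *
d=np.load("top0.npz");W=d["W"];p=d["p"]
m=(p[...,1].astype(int)-p[...,2]>25)&(W[...,2]>.17);m[:, :130]=0;m[:,225:]=0;m[:155]=0;m[240:]=0
print(m.sum(),p[205,155],W[205,155])
im=vision.get_image("top");K=np.array(im["camera_matrix"]);Rm=R.from_rotvec(im["rotation"]).as_matrix();P0=np.array(im["position"])
def w(pts,z):
    n=cv2.undistortPoints(np.array(pts,float).reshape(-1,1,2),K,np.array([im["k1"],0,0,0,0.])).reshape(-1,2)
    r=np.c_[n[:,0],-n[:,1],-np.ones(len(n))]@Rm.T;return (P0+r*((z-P0[2])/r[:,2])[:,None])[:,:2]
cs,h=cv2.findContours(m.astype(np.uint8),cv2.RETR_CCOMP,cv2.CHAIN_APPROX_NONE)
for c,hh in zip(cs,h[0]):
    if len(c)>60:
        q=w(c,.19).astype(np.float32)*1000;r=cv2.minAreaRect(q);print(len(c),hh[3],np.round(r[0],1),np.round(r[1],1),round(r[2],1))
```

```text
1470 [102 115  74] [0.47228201 0.48488862 0.18901086]
191 -1 [501.4 439.5] [134.5 139.2] 10.6
130 0 [505.  441.1] [96.4 96. ] 10.6
```

```bash
python3 -m creep '[[0,0,-0.5,0,0.3],[0,0,-0.9,0,0.3],[0,0,-1,0,0.3],[0,0,-1,0,0.3],[0,0,-1,0,0.3],[0,0,-0.8,0,0.3],[0,0,-0.5,0,0.3],[0.5,0,0,0,0.3],[0,0,0,0,0.3]]'
python3 t.py 0.5025 0.4405 0.285 90
```

```text
clock: 37.12
position: [0.4657, 0.288, 0.2873]
ee_rot: [-2.22, -2.222, -0.001]
force: [-0.2, 0.5, -1.3]
width: 0.568
gripper_force: 12.0
37.125 [0.4657 0.288  0.2873] [-2.220e+00 -2.222e+00 -1.000e-03] w 0.5678716609838418 g 11.986096501350403 F [-0.2  0.5 -1.3] j [-0.11  0.35 -0.73  1.63  0.25  1.25 -0.88]
yaw 90.0 units before turn [3.81 0.92 0.06] turn 0.01 units after turn [3.81 0.92 0.06]
```

```bash
python3 -m creep '[[0.7,0.15,0,0,0.3],[0.9,0.25,0,0,0.3],[0.9,0.25,0,0,0.3],[0.9,0.2,0,0,0.3],[0.4,0.07,0,0,0.3],[0,0,0,-1,0.3],[0,0,0,-1,0.3],[0,0,0,-0.6,0.3],[0,0,0,0,0.3]]'
python3 t.py 0.5025 0.4405 0.193 100.5
```

```text
clock: 38.25
position: [0.5035, 0.4377, 0.2869]
ee_rot: [2.014, 2.411, -0.001]
force: [0.3, 0.4, -1.0]
width: 0.569
gripper_force: 12.0
38.25 [0.5035 0.4377 0.2869] [ 2.014e+00  2.411e+00 -1.000e-03] w 0.5687709474959366 g 11.985578387975693 F [ 0.3  0.4 -1. ] j [-0.37  0.57 -0.73  1.32  0.37  1.39 -0.91]
yaw 100.3 units before turn [ 0.08 -0.01  2.35] turn -0.06 units after turn [ 0.08 -0.01  2.35]
```

```bash
python3 -m creep '[[0.08,-0.01,0.4,0,0.3],[0,0,0.4,0,0.3],[0,0,0.4,0,0.3],[0,0,0.4,0,0.3],[0,0,0.4,0,0.3],[0,0,0.25,0,0.3],[0,0,0,0,0.3],[0,0,0,0,0.3]]'
python3 t.py 0.5025 0.4405 0.193 100.5
```

```text
clock: 39.25
position: [0.5024, 0.4422, 0.1975]
ee_rot: [-2.013, -2.412, -0.001]
force: [-0.6, -0.6, -0.3]
width: 0.57
gripper_force: 12.0
39.25 [0.5024 0.4422 0.1975] [-2.013e+00 -2.412e+00 -1.000e-03] w 0.5701968996699591 g 11.996311694383621 F [-0.6 -0.6 -0.3] j [-0.38  0.63 -0.71  1.45  0.42  1.22 -0.95]
yaw 100.3 units before turn [-0.04 -0.01  0.11] turn -0.05 units after turn [-0.04 -0.01  0.11]
```

```bash
python3 -m creep '[[-0.04,0,0.08,0,0.3],[0,0,0,0,0.3],[0,0,0,0,0.8],[0,0,0,0,0.8],[0,0,0,0,0.8],[0,0,-0.5,0,0.8],[0,0,-0.8,0,0.8],[0,0,-0.7,0,0.8],[0,0,0,0,0],[0,0,0,0,0],[0,0,0,0,0],[0,0,0,0,0]]'
python3 - <<'E'
from h import *
a=vision.get_image("wrist");b=vision.get_image("side")
W=cloud(a);m=(abs(W[...,0]-.5025)<.041)&(abs(W[...,1]-.4405)<.043)&(W[...,2]<.25);q=W[m];print(m.sum(),np.percentile(q[:,2],[1,50,99]));
t=q[q[:,2]>.2];print(len(t),t.mean(0) if len(t) else 0,t.min(0),t.max(0))
cv2.imwrite("pics/w7.png",np.hstack([a["pixels"][80:330,180:480],cv2.resize(b["pixels"][75:158,240:380],None,fx=3,fy=250/83.)]))
E
python3 t.py 0.5025 0.4405 0.146 100.5
```

```text
clock: 40.75
position: [0.5024, 0.44, 0.2731]
ee_rot: [-2.013, -2.412, 0.002]
force: [0.2, -0.2, -0.2]
width: 0.415
gripper_force: 0.0
9109 [0.17533392 0.18897971 0.19198873]
40.85 [0.5025 0.4402 0.2734] [-2.013e+00 -2.412e+00  1.000e-03] w 0.32956909401506523 g 0.0 F [ 0.2 -0.7 -0.1] j [-0.37  0.58 -0.73  1.34  0.38  1.36 -0.91]
yaw 100.3 units before turn [0.01 0.   3.18] turn -0.05 units after turn [0.01 0.   3.18]Traceback (most recent call last):
  File "<stdin>", line 4, in <module>
    return umr_minimum(a, axis, None, out, keepdims, initial, where)
ValueError: zero-size array to reduction operation minimum which has no identity
```

Run:
```python
from h import *
a=vision.get_image("wrist");b=vision.get_image("side")
cv2.imwrite("pics/w7.png",np.hstack([a["pixels"][0:330,100:540][::1],cv2.resize(b["pixels"][75:195,230:350],(330,330))]))
```

```text
(no output)
```

View pics/w7.png

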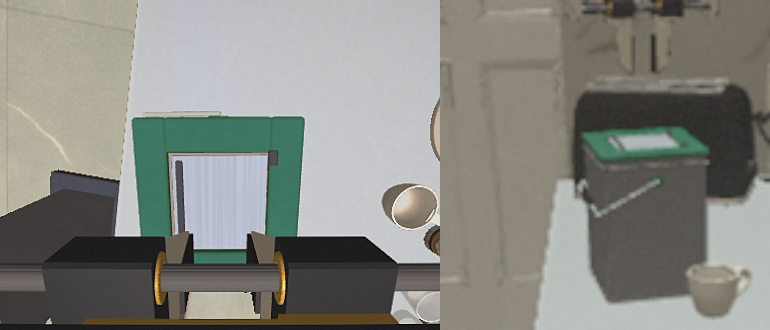

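The can has gone through and the flap is shut. It could still be hanging under the flap, so I'll make one safety press with shut fingers, as advised.

```bash
python3 -m creep '[[0,0,0,0,0],[0,0,0,0,0],[0,0,0.6,0,0],[0,0,0.6,0,0],[0,0,0.4,0,0],[0,0,0.4,0,0],[0,0,0.4,0,0],[0,0,0.4,0,0],[0,0,0.35,0,0],[0,0,0,0,0]]'
python3 -m creep '[[0,0,-0.4,0,0],[0,0,-0.6,0,0],[0,0,-0.7,0,0],[0,0,-0.8,0,0],[0,0,-0.8,0,0],[0,0,-0.5,0,0],[-0.5,0,0,0,0],[-1,0,0,0,0],[-1,0,0,0,0],[-1,0,0,0,0],[-1,0,0,0,0],[-1,0,0,0,0]]'
python3 -m creep '[[-1,0,0,0,0],[-1,0,0,0,0],[0,0,0,0,0],[0,0,0,0,0]]'
python3 - <<'E'
from h import *
st();a=vision.get_image("top");W=cloud(a);W0=np.load("top0.npz")["W"]
m=lambda W:(abs(W[...,0]-.5025)<.036)&(abs(W[...,1]-.4405)<.036)&(W[...,2]>0)
for w in(W0,W):print(np.percentile(w[m(w)][:,2],[1,5,50,99]).round(4))
for n,b in[("pepper",(400,130,430,160)),("cup",(212,160,240,190))]:
    for w in(W0,W):
        S=w[b[1]:b[3],b[0]:b[2]].reshape(-1,3);S=S[(S[:,2]>.03)];print(n,len(S),S.mean(0).round(4))
cv2.imwrite("pics/end.png",cv2.resize(a["pixels"][120:260,130:490],None,fx=2.2,fy=2.2,interpolation=cv2.INTER_CUBIC))
E
```

```text
clock: 42.2
position: [0.502, 0.4397, 0.1464]
ee_rot: [-2.012, -2.412, 0.004]
force: [-1.4, -1.8, 0.7]
width: 0.004
gripper_force: 0.4
clock: 43.7
position: [0.542, 0.2207, 0.2996]
ee_rot: [2.014, 2.41, -0.001]
force: [1.0, 0.7, -0.0]
width: 0.004
gripper_force: 0.0
clock: 44.2
position: [0.5559, 0.1445, 0.2998]
ee_rot: [-2.014, -2.411, 0.0]
force: [0.1, 0.0, -0.8]
width: 0.0
gripper_force: 0.0
44.2 [0.5559 0.1445 0.2998] [-2.014 -2.411  0.   ] w 0.00043344456279920704 g 0.0 F [ 0.1  0.  -0.8] j [ 0.18  0.4  -0.74  1.54  0.28  1.31 -0.42]
[0.1731 0.1822 0.1862 0.1914]
[0.1726 0.1826 0.1864 0.1904]
pepper 191 [ 0.666  -0.2592  0.0732]
pepper 275 [ 0.6529 -0.2486  0.0796]
cup 179 [0.5875 0.3264 0.047 ]
cup 176 [0.5872 0.3261 0.0474]
```

View pics/end.png

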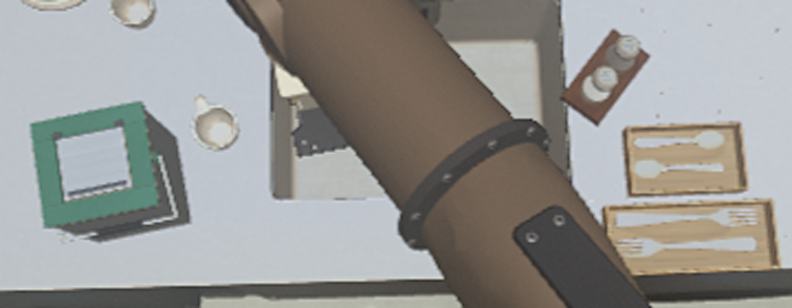

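The flap is shut at its starting height, the cutlery is in both trays, both mills stand upright (603,85 and 628,50) and the cup has not moved. Handing in.

```bash
python3 -c "
from cell import sign_off
print(sign_off())"
```

```text
the job is handed in; nothing more can be done
None
```

I handed the job in at about 44 s: the fork and teaspoon are in their trays, the salt mill stands in the free well, and the can went through the flap (it can't be seen inside, but a press 44 mm below the lid met nothing); the pepper mill and espresso cup look undisturbed.

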